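# Change over the record-card boxes at the vaccination desk

### The arm

A 6-joint arm with a two-finger parallel gripper is mounted at the origin on the work surface. World frame = base frame: x ahead of the robot, y to its left, z up, the work surface at z = 0. Lengths are in m, angles in rad, forces in N, time in s.
With the tool pointing down it reaches from about 0.325 to 0.9 m from the base axis. Payload 3.5 kg.
Tool frame: the origin (TCP) lies at the very end of the fingers, on their centre line; the grasp point (between the pads) lies 19 mm behind it (bot.pinch_z is the distance from the TCP to the grasp point, in m); z points along the fingers, x is the direction in which the jaws open and shut, and the axes are right-handed (so a half turn about z gives the same grasp; the last joint's range is limited). The gripper opens to 85 mm and grips with 20 to 120 N. Pads are 22 mm wide; open, the fingers measure 114 mm over their backs; the gripper's body (76 mm by 85 mm) begins 54 mm behind the grasp point. The pads swing forward as they close: fully open they stand 13 mm farther back than shut.
Start: joints at [-1.305, 0.276, -0.026, 1.268, 0, 1.467], TCP at [0.225, -0.583, 0.231] pointing down, gripper open.
Joint ranges: [-3.12, 3.12], [-0.85, 1.88], [-1.08, 1.24], [-1.95, 2.15], [-1.57, 1.53], [-3.14, 3.14]. Speed limits (rad/s): [2.57, 2.57, 3.14, 3.14, 3.14, 3.14].

### API

Orientations are given as a unit quaternion [x, y, z, w].
In Python, from cell import bot, optics, finish_job, spotter gives the robot as it stands. The module is installed in compiled form; this text tells all that it offers.
- The arm moves only by the tool move_arm, never from a script. Its argument "commands" is a list of rows, each a list of 6 numbers: the shift along the tool's x, y, z in cm, then the turn, a rotation vector about the tool's x, y, z in degrees. A call has 1 to 8 rows; each row shifts and turns the commanded pose from where the row before left it, along the tool's axes as they then stand; what a row does not reach is not made up. A row lasts 1/12 s, in which the tool goes at most 41.7 mm and 7.16 degrees, less where a joint would pass 70% of its speed; a pose out of reach is approached as far as the arm can. A call is refused whole if a number of a shift passes 4.17 or a number of a turn 7.16, either way. A call with a gripper value outside its range is refused whole. "fingers" is the closure in counts, from 0 (fully open) to 255 (shut), set as the call begins (left out, the last holds). The fingers move at their own pace and stop on an object; "newtons" is the grip in N (left out, the last holds). Time passes only in rows, so rows that do not move let the fingers close. It gives the time, the measured TCP pose, the force and the opening at its end, in the units of the state.
- bot.get_obs(): the state, without advancing time (a new reading comes with each control period).
- optics.camera(name): name is "side" or "top"; returns the picture (400x640x3 uint8, red, green, blue); there is no depth.
- optics.calibration(name): a dict with "mtx" (3x3 intrinsics, pixels), "T" (4x4, takes a point from camera to world coordinates). Camera axes: x right, y down, z forward; pixel columns grow to the right and rows downward; lengths in m; the calibration is good to about 2 mm. A picture is of the moment at which its call begins. calibration takes no time and is no camera call.
- finish_job(): hands the job in, once; it reports no verdict.
Trained networks look in the newest picture that a camera, given by its name, has taken for a name from the list of things; names that differ only in an ending like _2 or _b are one class to them, and where a whole thing is asked for, a point or a joint stands for the part that bears it (a point fixed in the world has none). Each returns a list of dicts, best first, with "conf" (0 to 1); they miss things now and then, are a little off and sometimes report something else, mostly with a low value. They report only what shows in the picture. A call takes as long as a camera call. They do not tell look-alikes from the thing itself.
- spotter.regions_of(camera, thing): "region" (400x640 bool, what is visible of it) and "box" ([left, top, width, height] as shares, 0 to 1, of the picture: columns of its width, rows of its height, round what is visible of it).
- spotter.mark_of(camera, thing): "xy" ([column, row] as shares, 0 to 1, of the picture: columns of its width, rows of its height: a listed point, or the origin of a listed thing).
The state is a dict: "time_s": time; "joint_pos": joint angles; "joint_velocities": joint speeds; "effort": joint torques, N m; "eef_pos": TCP position; "orientation": TCP orientation; "contact_force": force on the tool from outside, world axes, zero at the start; "torque": the same for the moment, N m; "width": opening from 0.0 (shut) to 1.0 (fully open).
Only numpy, scipy, OpenCV 4.12 (cv2) and the standard library are available. Lean on these libraries where they do the work, as an engineer would, in place of code of your own. Each camera call takes 0.05 s, during which the arm holds its last target.

### The job

Change over from the blue card box to the orange one: first push the blue box's open lid over so that it falls fully shut, and then flip the orange box's lid up and past upright so that it stays fully open by itself. Push the lids lightly with the fingertips, without gripping or forcing them or the boxes, and leave the other things on the desk where they are.

Things in the scene. Friction and masses are not known exactly. Their poses are not given: they have to be found in the camera images.
- blue_box: grey card-index box with the blue plate on its front and the blue lid; 120 mm deep (its x) by 130 mm wide (its y) by 85 mm high, fixed to the desk. Origin: centre of its underside; its x points from the front (where the tab is, towards the robot) to the hinge side, z up. The blue and orange boxes stand side by side, either one on the left
- blue_lid (a joint): angle of the blue lid about the hinge along the box's far (+x) top edge, rad: 0 shut, 1.57 upright, 2.0 fully open, leaning back against its stop. Light (about 0.12 kg), nearly free and slightly damped hinge: left alone it falls shut from below about 1.5 and falls open from above about 1.6; starts open
- blue_tab (a point): outer end of the blue lid's pull tab, mid-thickness, 150 mm from the hinge. Lid plate 120 x 130 x 6 mm, its underside through the hinge axis; the tab sticks out 30 mm in front, 60 mm wide, 5 mm thick with an 8 mm bead at its end, free below down to the desk. At lid angle a the tab end is 150 cos(a) mm to the front of the hinge and 150 sin(a) mm above it
- blue_hinge (a point): middle of the blue lid's hinge axis, 60 mm behind the box's centre and 85.5 mm above the desk; the axis runs along the box's y
- orange_box: grey card-index box with the orange plate on its front and the orange lid; 120 mm deep (its x) by 130 mm wide (its y) by 85 mm high, fixed to the desk. Origin: centre of its underside; its x points from the front (where the tab is, towards the robot) to the hinge side, z up. The blue and orange boxes stand side by side, either one on the left
- orange_lid (a joint): angle of the orange lid about the hinge along the box's far (+x) top edge, rad: 0 shut, 1.57 upright, 2.0 fully open, leaning back against its stop. Light (about 0.12 kg), nearly free and slightly damped hinge: left alone it falls shut from below about 1.5 and falls open from above about 1.6; starts shut
- orange_tab (a point): outer end of the orange lid's pull tab, mid-thickness, 150 mm from the hinge. Lid plate 120 x 130 x 6 mm, its underside through the hinge axis; the tab sticks out 30 mm in front, 60 mm wide, 5 mm thick with an 8 mm bead at its end, free below down to the desk. At lid angle a the tab end is 150 cos(a) mm to the front of the hinge and 150 sin(a) mm above it
- orange_hinge (a point): middle of the orange lid's hinge axis, 60 mm behind the box's centre and 85.5 mm above the desk; the axis runs along the box's y
- stamp: hand stamp, black 34 x 50 mm foot and wooden handle, 84 mm tall, standing between the two boxes. Loose, to be left alone. Origin: centre of its underside
- ink_pad: black ink pad 60 x 90 x 14 mm. Loose, to be left alone. Origin: centre of its underside
- marker: red and white marker pen, 135 mm long, 17 mm thick, lying on the desk in front. Loose, to be left alone. Origin: centre of its underside
- sanitizer: clear hand-gel bottle, 60 mm across and 160 mm tall, on the left. Loose, to be left alone. Origin: centre of its underside
- pen_cup: dark steel pen cup with pens, 76 mm across, 95 mm tall (pens to 145 mm), on the right. Loose, to be left alone. Origin: centre of its underside
- booklets_left: pile of brown booklets 110 x 80 x 21 mm, front left. Loose, to be left alone. Origin: centre of its underside
- booklets_right: pile of brown booklets 110 x 80 x 15 mm, front right. Loose, to be left alone. Origin: centre of its underside
Not all that is in view belongs to the job. What is shaped like the blue_box but pink or purple is not meant.

How it is judged:
By the outcome, as a careful person would: the job done as asked, in the order asked, and still so for the second after the job is handed in, with the robot touching nothing.
It also fails if it takes over 61 s, if anything falls off the work surface, if the arm or the gripper's body presses on something with over 40 N, if the wrist force passes 120 N, or if a joint passes its speed limit or range.

## Working session

There is one attempt and no reset: what is moved stays moved. The work goes in short steps, Python scripts to look and compute and a tool call to move; the robot and the scene stay as the last step left them, time stands still between calls to the robot, and variables do not carry over. Pictures are saved under pics/ and viewed, and the job is handed in when it is done.

Besides the shell and the picture viewer there is one more tool, called after "Request:" as name(argument=value, ...) on one line, values as JSON. move_arm: Moves the arm, as the interface text tells. Its arguments: {"type":"object","properties":{"commands":{"type":"array"},"fingers":{"type":"number"},"newtons":{"type":"number"}},"required":["commands"]}

```bash
mkdir -p pics; python3 - <<'E'
from cell import bot, optics, spotter
import cv2,numpy as np
for c in ("side","top"):
    im=optics.camera(c); cv2.imwrite(f"pics/{c}0.png",im[:,:,::-1])
    k=optics.calibration(c); print(c,k["mtx"].round(1).tolist(),k["T"].round(4).tolist())
    for t in ("blue_box","orange_box","blue_hinge","blue_tab","orange_hinge","orange_tab","stamp","pen_cup","sanitizer"):
        print(c,t,[(round(r["conf"],2),(np.array(r["xy"])*[640,400]).round(1).tolist()) for r in spotter.mark_of(c,t)][:3])
print({k:np.round(v,3).tolist() for k,v in bot.get_obs().items()})
E
```

```text
side [[395.6, 0.0, 319.5], [0.0, 395.6, 192.3], [0.0, 0.0, 1.0]] [[-0.997, -0.0552, 0.0536, 0.4112], [-0.0766, 0.6424, -0.7625, 0.7084], [0.0076, -0.7644, -0.6447, 0.6892], [0.0, 0.0, 0.0, 1.0]]
side blue_box [(0.81, [284.8, 177.5]), (0.7, [418.3, 153.3]), (0.6, [361.9, 189.8])]
side orange_box [(0.81, [279.7, 279.5]), (0.34, [321.3, 247.7]), (0.32, [280.8, 366.1])]
side blue_hinge [(0.85, [260.6, 147.7]), (0.8, [406.0, 133.8]), (0.6, [344.5, 159.2])]
side blue_tab [(0.97, [401.7, 173.3]), (0.83, [234.1, 104.1]), (0.16, [249.7, 254.4])]
side orange_hinge [(0.92, [248.5, 255.4])]
side orange_tab [(0.72, [323.0, 252.6]), (0.36, [247.7, 256.8])]
side stamp [(0.77, [264.0, 217.1])]
side pen_cup [(0.94, [291.0, 129.3]), (0.3, [279.3, 280.4])]
side sanitizer [(0.74, [277.5, 366.3])]
top [[418.5, 0.0, 319.9], [0.0, 418.5, 198.2], [0.0, 0.0, 1.0]] [[-0.0084, -0.9965, 0.0837, 0.3563], [-1.0, 0.0083, -0.0015, -0.029], [0.0008, -0.0837, -0.9965, 1.2432], [0.0, 0.0, 0.0, 1.0]]
top blue_box [(0.9, [349.7, 232.4]), (0.85, [413.7, 295.3]), (0.71, [365.4, 162.3])]
top orange_box [(0.58, [244.1, 179.0])]
top blue_hinge [(0.85, [368.5, 133.7]), (0.73, [421.1, 278.8]), (0.65, [360.6, 217.1])]
top blue_tab [(0.72, [379.8, 99.0]), (0.63, [426.7, 336.4]), (0.6, [343.1, 267.4])]
top orange_hinge [(0.66, [237.9, 149.3]), (0.2, [442.9, 227.6])]
top orange_tab [(0.76, [243.0, 205.2])]
top stamp [(0.7, [313.3, 153.3]), (0.66, [244.6, 178.6])]
top pen_cup [(0.69, [446.4, 157.7])]
top sanitizer [(0.74, [181.2, 183.8]), (0.61, [363.9, 159.5]), (0.58, [307.7, 113.2])]
{'time_s': 1.0, 'joint_pos': [-1.305, 0.276, -0.026, 1.268, -0.0, 1.467], 'joint_velocities': [0.001, 0.0, 0.001, 0.001, -0.0, 0.0], 'effort': [0.003, -44.55, 29.558, 0.001, 0.0, -0.0], 'eef_pos': [0.225, -0.583, 0.231], 'orientation': [0.825, -0.565, -0.0, -0.0], 'contact_force': [0.175, -0.036, -0.338], 'torque': [0.023, -0.054, -0.024], 'width': 1.0}
```

View pics/side0.png

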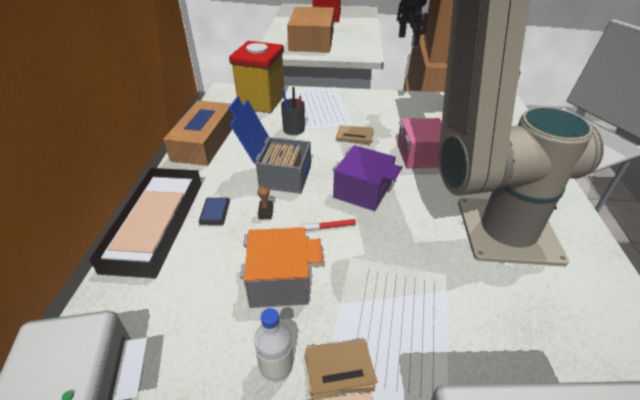

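View pics/top0.png

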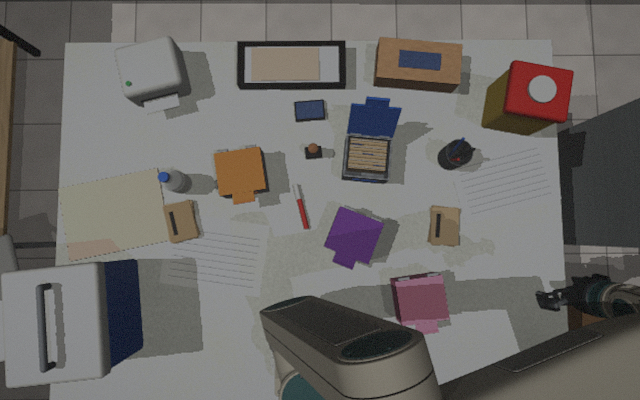

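The side view shows blue open, with its tab near (234,104) and hinge near (260,148). Orange is shut, with its tab near (323,252). In the top view the blue box is at (367,158), orange at (240,175), the stamp at (314,152), the marker at (301,205), and the purple and pink decoys at (355,237) and (420,300).

```bash
cat > h.py <<'E'
import numpy as np
from cell import bot, optics, spotter
def ray(c,p):
    k=optics.calibration(c);T=np.array(k["T"]);d=np.linalg.inv(k["mtx"])@[p[0],p[1],1]
    return T[:3,3],T[:3,:3]@d
def atz(c,p,z):
    o,d=ray(c,p);return o+d*(z-o[2])/d[2]
def tri(a,b):
    A=[];B=[]
    for c,p in (("side",a),("top",b)):
        o,d=ray(c,p);d=d/np.linalg.norm(d);P=np.eye(3)-np.outer(d,d);A.append(P);B.append(P@o)
    return np.linalg.lstsq(np.vstack(A),np.hstack(B),rcond=None)[0]
E
python3 - <<'E'
from h import *
np.set_printoptions(precision=3,suppress=True)
for n,a,b in (("bh",(260.6,147.7),(368.5,133.7)),("bt",(234.1,104.1),(379.8,99)),("oh",(248.5,255.4),(237.9,149.3)),("ot",(323,252.6),(243,205.2)),("stamp",(264,217),(313.3,153.3)),("cup",(291,129.3),(446.4,157.7))):
    print(n,tri(a,b))
for n,p,z in (("bh",(368.5,133.7),.0855),("oh",(237.9,149.3),.0855),("ot",(243,205.2),.088)):print(n,atz("top",p,z))
import cv2
for c in("blue_lid","orange_lid","blue_box","orange_box"):
    for i,r in enumerate(spotter.regions_of("top",c)[:4]):
        m=r["region"].astype(np.uint8);ct=max(cv2.findContours(m,0,2)[0],key=cv2.contourArea)
        print(c,round(r["conf"],2),m.sum(),cv2.minAreaRect(ct))
im=cv2.imread("pics/top0.png")
cv2.imwrite("pics/topz.png",cv2.resize(im[80:280,170:490],None,fx=2.5,fy=2.5,interpolation=2))
E
```

```text
bh [ 0.633 -0.168  0.094]
bt [ 0.693 -0.184  0.212]
oh [0.591 0.198 0.083]
ot [0.438 0.182 0.087]
stamp [ 0.601 -0.012 -0.013]
cup [ 0.582 -0.41   0.008]
bh [ 0.634 -0.169  0.085]
oh [0.593 0.198 0.085]
ot [0.436 0.182 0.088]
blue_lid 0.69 2399 ((422.4900817871094, 305.5531005859375), (56.704532623291016, 48.506282806396484), 82.14668273925781)
blue_lid 0.63 1637 ((373.267333984375, 116.32673645019531), (50.34888458251953, 39.204463958740234), 5.710592269897461)
orange_lid 0.82 2328 ((239.65037536621094, 176.49237060546875), (54.319427490234375, 48.477020263671875), 81.38435363769531)
blue_box 0.98 2417 ((351.45526123046875, 238.7502899169922), (48.465553283691406, 57.70658493041992), 21.447736740112305)
blue_box 0.76 2726 ((419.770263671875, 303.62164306640625), (60.00563049316406, 52.60767364501953), 80.53767395019531)
blue_box 0.65 3924 ((369.71844482421875, 140.3088836669922), (50.12593078613281, 88.90312957763672), 9.727579116821289)
orange_box 0.91 2533 ((241.3118896484375, 174.93357849121094), (56.01796340942383, 51.527618408203125), 80.83765411376953)
```

View pics/topz.png

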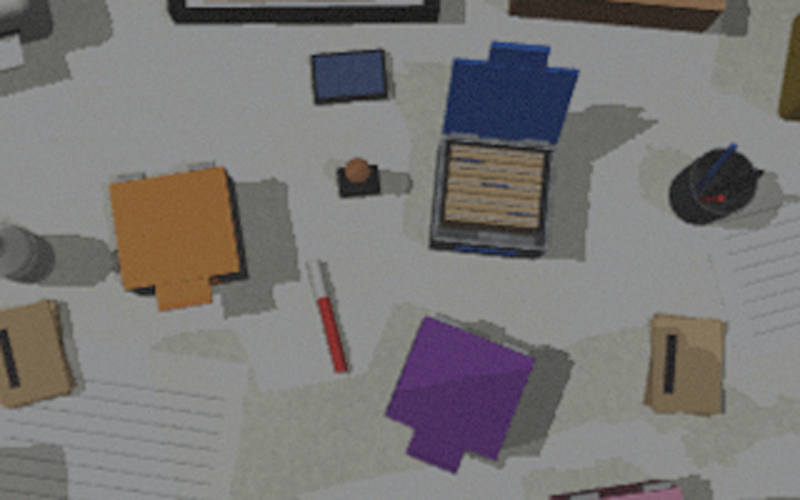

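```bash
cat >> h.py <<'E'
from scipy.spatial.transform import Rotation as R
def tool(az,tilt=0):
    "tool x at world azimuth az deg, tool down; tilt deg: fingers lean so they point more towards tool +y"
    x=np.array([np.cos(np.radians(az)),np.sin(np.radians(az)),0]);z=np.array([0,0,-1.]);y=np.cross(z,x)
    return R.from_matrix(np.array([x,y,z]).T)*R.from_euler('x',-tilt,degrees=True)
def plan(way,step=3.5,ang=6.5,start=None):
    "way: list of (pos,Rot[,step]); prints rows in calls of 8"
    if start is None:
        o=bot.get_obs();p=np.array(o["eef_pos"]);q=R.from_quat(o["orientation"])
    else:p,q=start
    rows=[]
    for w in way:
        tp,tq=np.array(w[0]),w[1];s=w[2] if len(w)>2 else step
        n=max(int(np.ceil(max(np.linalg.norm(tp-p)*100/s,(q.inv()*tq).magnitude()*57.3/ang))),1)
        for i in range(n,0,-1):
            d=q.inv().apply(tp-p)*100/i; r=np.degrees((q.inv()*tq).as_rotvec())/i
            d=np.round(d,1);r=np.round(r*2)/2
            p=p+q.apply(d/100);q=q*R.from_rotvec(np.radians(r));rows.append([float(v)+0 for v in (*d,*r)])
    for i in range(0,len(rows),8):print(str(rows[i:i+8]).replace(" ","").replace(".0,",",").replace(".0]","]"))
    return p,q
E
python3 - <<'E'
from h import *
T=tool(84)
# rotate short way j6-wise: via intermediate yaw
p=plan([((.24,-.56,.32),tool(-55)),((.42,-.40,.35),tool(0)),((.62,-.28,.33),tool(50)),((.76,-.185,.30),T)])
print(p[0],p[1].as_matrix().round(2).tolist())
E
```

```text
[[-0.5,-0.7,-3,0,0,-4.5],[-0.5,-0.8,-2.9,0,0,-4.5],[-0.4,-0.8,-3,0,0,-5],[-0.3,-2.7,-0.3,0,0,-6],[0,-2.7,-0.3,0,0,-6],[0.2,-2.7,-0.3,0,0,-6],[0.5,-2.6,-0.3,0,0,-6],[0.8,-2.5,-0.4,0,0,-6]]
[[1.1,-2.5,-0.3,0,0,-6],[1.3,-2.3,-0.4,0,0,-6.5],[1.6,-2.2,-0.3,0,0,-6],[1.8,-1.9,-0.4,0,0,-6.5],[2.5,-1.5,0.3,0,0,-6],[2.6,-1.2,0.2,0,0,-6.5],[2.8,-0.9,0.3,0,0,-6],[2.8,-0.6,0.2,0,0,-6.5]]
[[2.9,-0.3,0.3,0,0,-6],[2.9,0,0.2,0,0,-6.5],[2.9,0.3,0.3,0,0,-6],[2.9,0.6,0.2,0,0,-6.5],[2.7,0.8,0.5,0,0,-5.5],[2.6,1,0.5,0,0,-5.5],[2.5,1.3,0.5,0,0,-5.5],[2.4,1.5,0.5,0,0,-6]]
[[2.2,1.8,0.5,0,0,-5.5],[2.1,2,0.5,0,0,-6]]
[ 0.76039474 -0.18496574  0.30031232] [[0.1, 0.99, 0.0], [0.99, -0.1, -0.0], [-0.0, 0.0, -1.0]]
```

Request:
move_arm(commands=[[-0.5,-0.7,-3,0,0,-4.5],[-0.5,-0.8,-2.9,0,0,-4.5],[-0.4,-0.8,-3,0,0,-5],[-0.3,-2.7,-0.3,0,0,-6],[0,-2.7,-0.3,0,0,-6],[0.2,-2.7,-0.3,0,0,-6],[0.5,-2.6,-0.3,0,0,-6],[0.8,-2.5,-0.4,0,0,-6]], fingers=255, newtons=20)

```text
time_s: 1.87
eef_pos: [0.3405, -0.47, 0.3365]
orientation: [0.977, -0.213, 0.0, 0.0]
contact_force: [1.1, -0.6, -1.0]
width: -0.002
```

Request:
move_arm(commands=[[1.1,-2.5,-0.3,0,0,-6],[1.3,-2.3,-0.4,0,0,-6.5],[1.6,-2.2,-0.3,0,0,-6],[1.8,-1.9,-0.4,0,0,-6.5],[2.5,-1.5,0.3,0,0,-6],[2.6,-1.2,0.2,0,0,-6.5],[2.8,-0.9,0.3,0,0,-6],[2.8,-0.6,0.2,0,0,-6.5]])

```text
time_s: 2.53
eef_pos: [0.521, -0.3402, 0.3403]
orientation: [0.975, 0.22, 0.0, 0.0]
contact_force: [0.4, -0.1, -0.4]
width: 0.002
```

Request:
move_arm(commands=[[2.9,-0.3,0.3,0,0,-6],[2.9,0,0.2,0,0,-6.5],[2.9,0.3,0.3,0,0,-6],[2.9,0.6,0.2,0,0,-6.5],[2.7,0.8,0.5,0,0,-5.5],[2.6,1,0.5,0,0,-5.5],[2.5,1.3,0.5,0,0,-5.5],[2.4,1.5,0.5,0,0,-6]])

```text
time_s: 3.2
eef_pos: [0.7138, -0.2161, 0.31]
orientation: [0.804, 0.594, -0.0, 0.0]
contact_force: [1.1, 0.1, -0.1]
width: -0.001
```

Request:
move_arm(commands=[[2.2,1.8,0.5,0,0,-5.5],[2.1,2,0.5,0,0,-6]])

```text
time_s: 3.37
eef_pos: [0.7614, -0.1841, 0.2999]
orientation: [0.741, 0.672, -0.0, -0.0]
contact_force: [0.1, -0.4, -0.2]
width: 0.003
```

```bash
python3 - <<'E'
from h import *
import cv2
for c in("side","top"):cv2.imwrite(f"pics/{c}1.png",cv2.cvtColor(optics.camera(c),4))
o=bot.get_obs();print(o["time_s"],np.round(o["eef_pos"],4),np.round(o["joint_pos"],2),o["width"])
plan([((.755,-.181,.30),tool(84)),((.75,-.178,.195),tool(84),2)])
E
```

```text
3.4667 [ 0.7628 -0.1816  0.2971] [-0.32  0.56  0.53  1.54  0.   -0.22] -0.0008873638843926978
[[0,-0.8,-0.3,0,0,0.5],[0,-0.1,1.8,0,0,0],[0,-0.1,1.7,0,0,0],[0.1,-0.1,1.8,0,0,0],[0,-0.1,1.7,0,0,0],[0.1,0,1.8,0,0,0],[0,-0.1,1.7,0,0,0]]
```

View pics/side1.png

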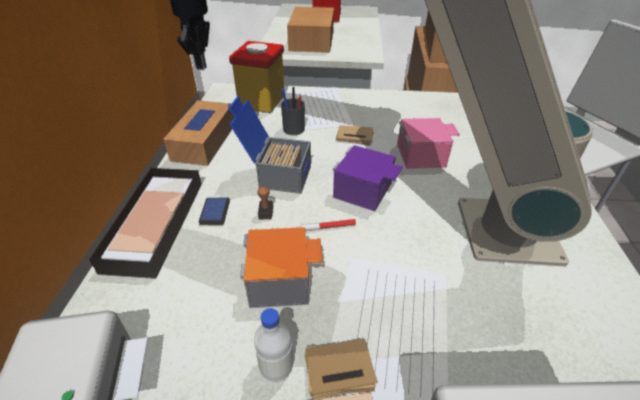

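View pics/top1.png

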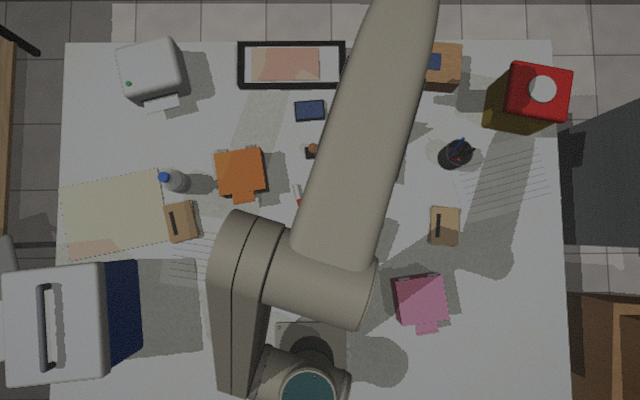

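The gripper shows at about (195,60) in the side view, behind and above the blue lid, and nothing has been disturbed. Next is the descent behind the lid.

Request:
move_arm(commands=[[0,-0.8,-0.3,0,0,0.5],[0,-0.1,1.8,0,0,0],[0,-0.1,1.7,0,0,0],[0.1,-0.1,1.8,0,0,0],[0,-0.1,1.7,0,0,0],[0.1,0,1.8,0,0,0],[0,-0.1,1.7,0,0,0]])

```text
time_s: 4.05
eef_pos: [0.7462, -0.1827, 0.1989]
orientation: [0.746, 0.666, -0.0, 0.0]
contact_force: [-0.1, -0.1, -0.7]
width: -0.003
```

```bash
python3 - <<'E'
from h import *
import cv2
im=cv2.cvtColor(optics.camera("side"),4);cv2.imwrite("pics/side2.png",cv2.resize(im[40:240,120:440],None,fx=2.5,fy=2.5))
o=bot.get_obs();print(o["time_s"],np.round(o["eef_pos"],4),np.round(o["joint_pos"],2),o["contact_force"])
d=np.array([np.cos(np.radians(6)),-np.sin(np.radians(6)),0])
plan([(np.array([.75,-.178,.195])-d*.13,tool(84),1)])
E
```

```text
4.1 [ 0.7439 -0.182   0.1943] [-0.32  0.55  0.3   1.32 -0.   -0.21] [-1.94885256  0.52182716 -2.26669376]
[[0,-1,0,0,0,0],[0,-1,0,0,0,0],[0,-0.9,0,0,0,0],[0,-1,0,0,0,0],[0,-0.9,0,0,0,0],[0,-1,0,0,0,0],[0,-0.9,0,0,0,0],[0.1,-1,0,0,0,0]]
[[0,-0.9,0,0,0,0],[0.1,-1,0,0,0,0],[0,-0.9,0,0,0,0],[0.1,-1,0,0,0,-0.5],[0.1,-0.9,0,-0.5,0,0]]
```

View pics/side2.png

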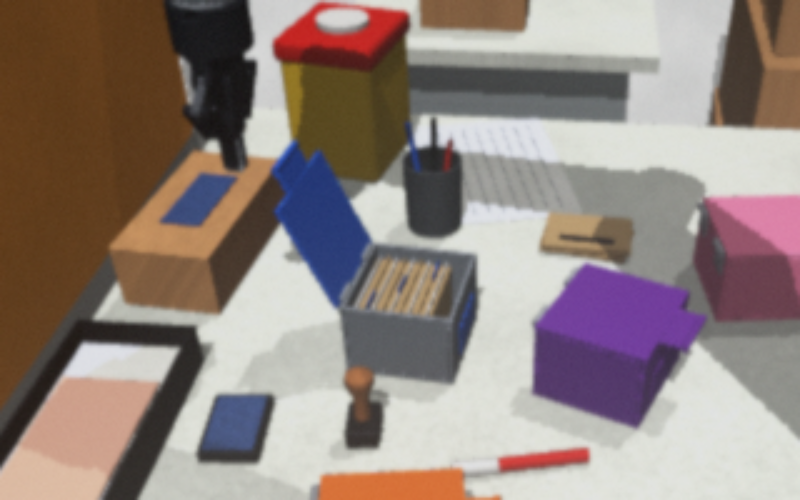

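The fingertip, at about (233,165) in the zoom, is behind the blue tab at (288,160), with clearance. I'll push forward at about 0.12 m/s.

Request:
move_arm(commands=[[0,-1,0,0,0,0],[0,-1,0,0,0,0],[0,-0.9,0,0,0,0],[0,-0.9,0,0,0,0],[0,-0.8,0,0,0,0],[0,-0.8,0,0,0,0],[0,-0.8,0,0,0,0]])

```text
time_s: 4.68
eef_pos: [0.6854, -0.1753, 0.1996]
orientation: [0.746, 0.666, 0.0, 0.001]
contact_force: [0.4, -0.5, 0.4]
width: 0.001
```

```bash
python3 - <<'E'
from h import *
import cv2
im=cv2.cvtColor(optics.camera("side"),4);cv2.imwrite("pics/side3.png",cv2.resize(im[40:240,120:440],None,fx=2.5,fy=2.5))
o=bot.get_obs();print(o["time_s"],np.round(o["eef_pos"],4),o["contact_force"])
E
```

```text
4.7333 [ 0.6837 -0.1748  0.1993] [-1.58257615 -0.47099075  0.31055974]
```

View pics/side3.png

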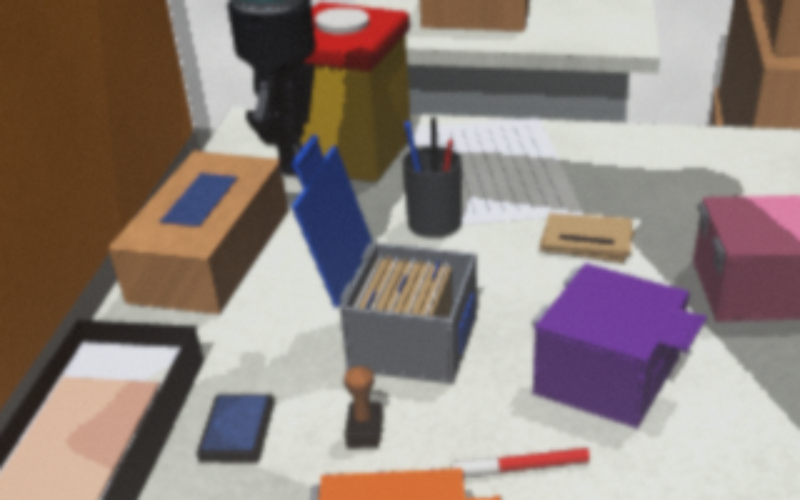

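The lid is tipping up with almost no force, and its tab is now at about (310,145) in the zoom. Continuing.

Request:
move_arm(commands=[[0,-0.8,0,0,0,0],[0,-0.8,0,0,0,0],[0,-0.8,0,0,0,0],[0,-0.8,0,0,0,0],[0,-0.8,0,0,0,0],[0,-0.8,0,0,0,0],[0,-0.8,0,0,0,0],[0,-0.8,0,0,0,0]])

```text
time_s: 5.4
eef_pos: [0.6215, -0.1675, 0.1982]
orientation: [0.745, 0.667, -0.0, -0.0]
contact_force: [0.8, -0.3, -0.6]
width: -0.001
```

```bash
python3 - <<'E'
from h import *
import cv2
im=cv2.cvtColor(optics.camera("side"),4);cv2.imwrite("pics/side4.png",cv2.resize(im[40:240,120:440],None,fx=2.5,fy=2.5))
o=bot.get_obs();print(o["time_s"],np.round(o["eef_pos"],4),o["contact_force"])
E
```

```text
5.45 [ 0.6199 -0.1671  0.1982] [-2.71674906  0.33557648  0.01569089]
```

View pics/side4.png

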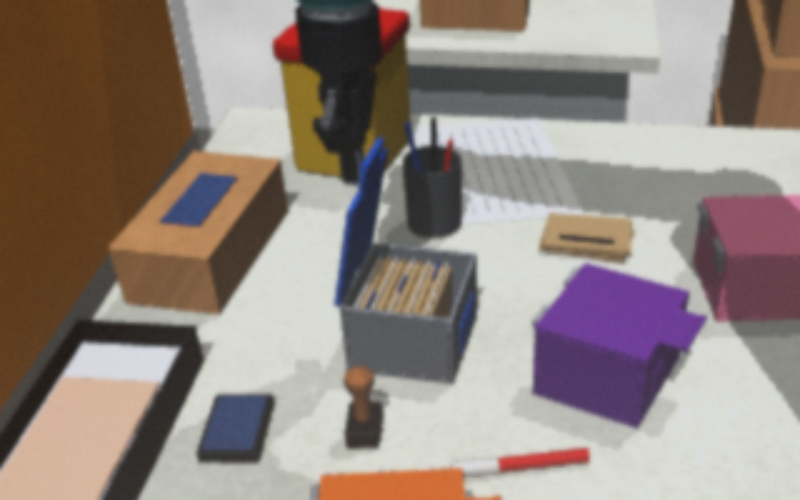

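The lid is now near upright, leaning slightly forward. I'll push a little further and then let it fall.

Request:
move_arm(commands=[[0,-0.7,0,0,0,0],[0,-0.7,0,0,0,0],[0,-0.7,0,0,0,0],[0,-0.7,0,0,0,0],[0,-0.3,0,0,0,0],[0,0,-1,0,0,0],[0,0,-2,0,0,0],[0,0,-3,0,0,0]])

```text
time_s: 6.12
eef_pos: [0.5899, -0.1635, 0.2566]
orientation: [0.745, 0.667, -0.001, -0.003]
contact_force: [-0.1, -0.3, -0.3]
width: 0.003
```

```bash
python3 - <<'E'
from h import *
import cv2
im=cv2.cvtColor(optics.camera("side"),4);cv2.imwrite("pics/side5.png",cv2.resize(im[40:240,120:440],None,fx=2.5,fy=2.5))
o=bot.get_obs();print(o["time_s"],np.round(o["eef_pos"],4),o["contact_force"])
# plan: transit to in front of orange
yaw=np.radians(7)
f=np.array([-np.cos(yaw),-np.sin(yaw),0])   # forward direction of box (to front)
tab=np.array([.437,.181,.088])
p=plan([((.50,-.06,.32),tool(92),3),((.385,.13,.30),tool(97),3),(tab+f*.03+[0,0,.10],tool(97,35),3)])
print(p[0],tab+f*.03)
E
```

```text
6.1667 [ 0.5941 -0.1651  0.2657] [ 1.95958655 -0.8483488   3.94994422]
[[1.6,-1.7,-0.9,0,0,-1.5],[1.6,-1.7,-0.9,0,0,-1.5],[1.6,-1.7,-0.9,0,0,-1.5],[1.7,-1.6,-0.9,0,0,-1.5],[1.8,-1.6,-1,0,0,-1],[1.7,-1.5,-0.9,0.5,0,-1.5],[2.4,-1.4,0.2,0,0,-0.5],[2.4,-1.3,0.2,0,0,-0.5]]
[[2.5,-1.3,0.3,0,0,-0.5],[2.5,-1.3,0.2,0,0,-0.5],[2.5,-1.3,0.3,0,0,-0.5],[2.5,-1.2,0.2,0,0,-1],[2.5,-1.2,0.3,0,0,-0.5],[2.5,-1.2,0.2,0,0,-1],[0.7,0.5,1.9,-6,0,0],[0.8,0.3,1.9,-6,0,0]]
[[0.7,0.1,1.9,-6,0,0],[0.8,-0.2,1.9,-5.5,0,0],[0.7,-0.3,1.9,-6,0,0],[0.8,-0.5,1.9,-5.5,0,0]]
[0.40760987 0.17785059 0.18770174] [0.40722362 0.17734392 0.088     ]
```

View pics/side5.png

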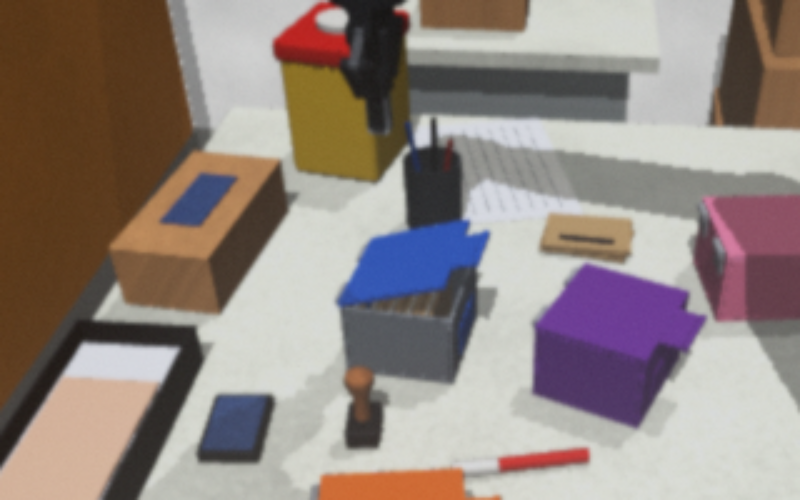

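The blue lid is falling shut. Next I'll move over to the front of the orange box and tilt the fingers.

Request:
move_arm(commands=[[1.6,-1.7,-0.9,0,0,-1.5],[1.6,-1.7,-0.9,0,0,-1.5],[1.6,-1.7,-0.9,0,0,-1.5],[1.7,-1.6,-0.9,0,0,-1.5],[1.8,-1.6,-1,0,0,-1],[1.7,-1.5,-0.9,0,0,-1.5],[2.4,-1.4,0.2,0,0,-0.5],[2.4,-1.3,0.2,0,0,-0.5]])

```text
time_s: 6.83
eef_pos: [0.4698, -0.0122, 0.3114]
orientation: [0.688, 0.726, 0.001, 0.002]
contact_force: [-0.7, 1.3, 0.1]
width: 0.002
```

Request:
move_arm(commands=[[2.5,-1.3,0.3,0,0,-0.5],[2.5,-1.3,0.2,0,0,-0.5],[2.5,-1.3,0.3,0,0,-0.5],[2.5,-1.2,0.2,0,0,-1],[2.5,-1.2,0.3,0,0,-0.5],[2.5,-1.2,0.2,0,0,-1],[0.7,0.5,1.9,-6,0,0],[0.8,0.3,1.9,-6,0,0]])

```text
time_s: 7.5
eef_pos: [0.3935, 0.1487, 0.2592]
orientation: [0.657, 0.746, 0.082, 0.072]
contact_force: [0.0, 0.3, -0.9]
width: 0.003
```

Request:
move_arm(commands=[[0.7,0.1,1.9,-6,0,0],[0.8,-0.2,1.9,-5.5,0,0],[0.7,-0.3,1.9,-6,0,0],[0.8,-0.5,1.9,-5.5,0,0]])

```text
time_s: 7.83
eef_pos: [0.4064, 0.1797, 0.1838]
orientation: [0.63, 0.714, 0.229, 0.201]
contact_force: [0.4, 0.9, -1.4]
width: 0.001
```

```bash
python3 - <<'E'
from h import *
import cv2
im=cv2.cvtColor(optics.camera("side"),4);cv2.imwrite("pics/side6.png",cv2.resize(im[80:400,120:560],None,fx=1.8,fy=1.8))
im=cv2.cvtColor(optics.camera("top"),4);cv2.imwrite("pics/top6.png",cv2.resize(im[80:280,170:490],None,fx=2.5,fy=2.5))
o=bot.get_obs();print(o["time_s"],np.round(o["eef_pos"],4),np.round(o["joint_pos"],2),o["contact_force"])
print(R.from_quat(o["orientation"]).as_matrix().round(3))
for c in("side","top"):
  for t in ("blue_tab","orange_tab","orange_hinge"):
        print(c,t,[(round(r["conf"],2),(np.array(r["xy"])*[640,400]).round(1).tolist()) for r in spotter.mark_of(c,t)][:3])
E
```

```text
7.9333 [0.3935 0.1759 0.1687] [ 0.36 -0.39 -0.93  0.45 -0.13  0.19] [-2.86826214 -0.79420254 -2.9771808 ]
[[-0.127  0.824  0.552]
 [ 0.992  0.108  0.067]
 [-0.005  0.556 -0.831]]
side blue_tab [(0.95, [320.5, 156.0])]
side orange_tab [(0.93, [321.9, 249.0])]
side orange_hinge [(0.56, [249.1, 255.3]), (0.4, [323.0, 249.2])]
top blue_tab [(0.92, [427.1, 334.9]), (0.66, [343.6, 267.9]), (0.64, [367.2, 189.1])]
top orange_tab [(0.62, [242.2, 204.7])]
top orange_hinge [(0.95, [237.5, 147.6])]
```

View pics/side6.png

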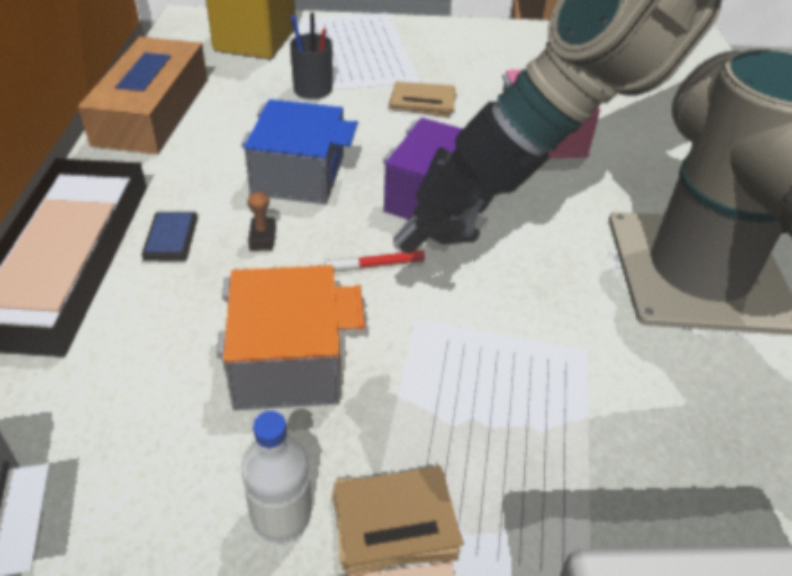

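View pics/top6.png

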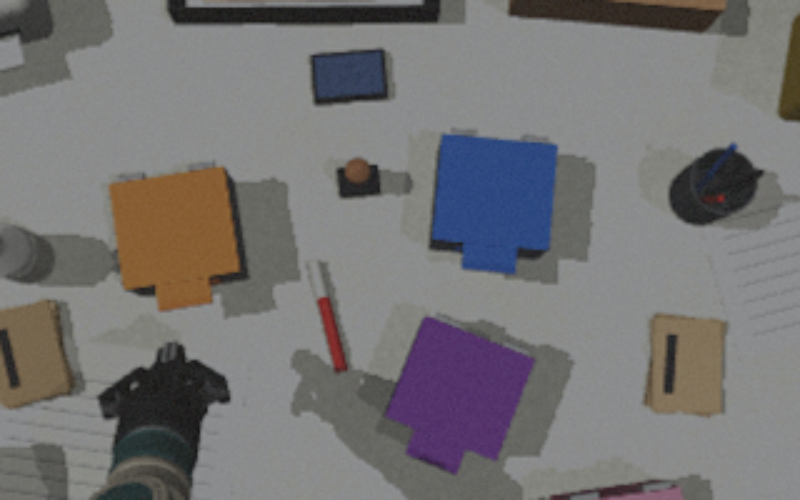

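Blue is now shut: its lid is flat in both views, with the tab at (490,260) in the top zoom. The fingertips are in front of and above the orange tab. I'll descend and slip under the tab.

```bash
cat >> h.py <<'E'
yaw=np.radians(7);F=np.array([np.cos(yaw),np.sin(yaw),0]);TAB=np.array([.439,.1813,0]);TQ=tool(97,35)
def W(s,z): return TAB+F*s+np.array([0,0,z])
def arc(a,r=.132): return W(.15-r*np.cos(a)-.009,.0855+r*np.sin(a)-.0063)
E
python3 - <<'E'
from h import *
p=plan([(W(-.045,.15),TQ,2),(W(-.045,.046),TQ,2),(W(-.02,.046),TQ,1.2)])
print(p[0],arc(-.25),W(0,0))
E
```

```text
[[-0.1,-1.2,0.7,0,0,0],[-0.1,-1.2,0.7,0,0,0],[-0.1,-1.2,0.7,0.5,0,0],[0,-1,1.4,0,0,0],[0,-1,1.4,0,0,0],[0,-1,1.4,0,0,0],[0,-1,1.5,0,0,0],[0,-1,1.4,0,0,0]]
[[0,-1,1.5,0,0,0],[0,0.7,0.5,0,0,0],[0,0.7,0.4,0,0,0],[0,0.7,0.5,0,0,0]]
[0.41928593 0.17869556 0.04598494] [0.45200589 0.18289692 0.04654268] [0.439  0.1813 0.    ]
```

Request:
move_arm(commands=[[-0.1,-1.2,0.7,0,0,0],[-0.1,-1.2,0.7,0,0,0],[-0.1,-1.2,0.7,0,0,0],[0,-1,1.4,0,0,0],[0,-1,1.4,0,0,0],[0,-1,1.4,0,0,0],[0,0,0,0,0,0]])

```text
time_s: 8.82
eef_pos: [0.389, 0.1736, 0.0918]
orientation: [0.632, 0.715, 0.224, 0.198]
contact_force: [-0.8, -0.7, 0.1]
width: 0.0
```

```bash
python3 - <<'E'
from h import *
o=bot.get_obs();print(o["time_s"],np.round(o["eef_pos"],4),np.round(o["joint_pos"],2),o["contact_force"],R.from_quat(o["orientation"]).as_matrix().round(3)[:,2])
p=plan([(W(-.045,.046),TQ,2),(W(-.02,.046),TQ,1.2)])
E
```

```text
8.8167 [0.389  0.1736 0.0918] [ 0.36 -0.27 -1.07  0.17 -0.13  0.2 ] [-0.82310132 -0.6876708   0.05723283] [ 0.567  0.07  -0.821]
[[0.1,-0.7,1.4,0,0,0],[0,-0.7,1.3,0,0,0],[0.1,-0.8,1.4,0,0,0],[0,0.7,0.5,0,0,0],[0,0.7,0.5,0,0,0],[0,0.7,0.4,0,0,0]]
```

Joint 3 is close to its range limit, so I'll reduce the tilt to 27° before going lower.

```bash
cat >> h.py <<'E'
TQ=tool(97,27)
def arc(a,r=.135): return W(.15-r*np.cos(a)-.0098,.0855+r*np.sin(a)-.005)
E
python3 - <<'E'
from h import *
p=plan([(W(-.03,.092),TQ,1),(W(-.025,.046),TQ,1.2)],ang=4)
E
```

```text
[[0.1,0.6,0.4,2.5,0,0],[0,0.6,0.4,2.5,0,0],[0.1,0.5,0.3,3,0,0],[0,-0.4,1.1,0,0,0],[0,-0.4,1.1,0,0,0],[0,-0.4,1.1,0,0,0],[0,-0.4,1,0,0,0]]
```

Request:
move_arm(commands=[[0.1,0.6,0.4,2.5,0,0],[0,0.6,0.4,2.5,0,0],[0.1,0.5,0.3,3,0,0],[0,-0.4,1.1,0,0,0],[0,-0.4,1.1,0,0,0],[0,0,0,0,0,0]])

```text
time_s: 9.32
eef_pos: [0.4136, 0.1791, 0.0706]
orientation: [0.644, 0.729, 0.175, 0.155]
contact_force: [-1.8, 0.2, -0.6]
width: 0.001
```

```bash
python3 - <<'E'
from h import *
import cv2
im=cv2.cvtColor(optics.camera("side"),4);cv2.imwrite("pics/side7.png",cv2.resize(im[180:330,200:440],None,fx=3.3,fy=3.3))
im=cv2.cvtColor(optics.camera("top"),4);cv2.imwrite("pics/top7.png",cv2.resize(im[120:270,170:410],None,fx=3.3,fy=3.3))
o=bot.get_obs();print(o["time_s"],np.round(o["eef_pos"],4),np.round(o["joint_pos"],3),o["contact_force"],R.from_quat(o["orientation"]).as_matrix().round(3)[:,2])
p=plan([(W(-.025,.046),TQ,2),(W(.003,.046),TQ,.8)])
E
```

```text
9.4167 [0.4129 0.179  0.0709] [ 0.324 -0.126 -0.956  0.276 -0.091  0.179] [ 0.01680735 -0.80914507 -0.83413242] [ 0.452  0.056 -0.89 ]
[[0,-0.5,1.1,0,0,0],[-0.1,-0.5,1.2,0,0,0],[0,0.6,0.3,0,0,0],[0,0.6,0.3,0,0,0],[0,0.6,0.3,0,0,0],[0,0.7,0.3,0,0,0]]
```

View pics/side7.png

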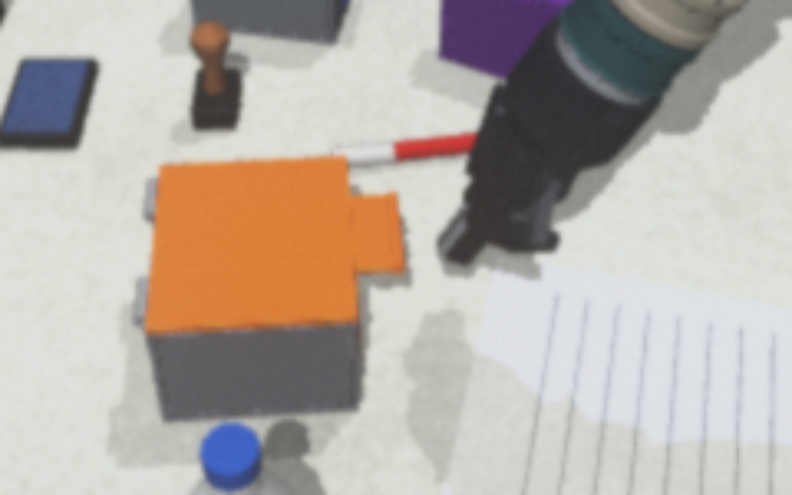

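View pics/top7.png

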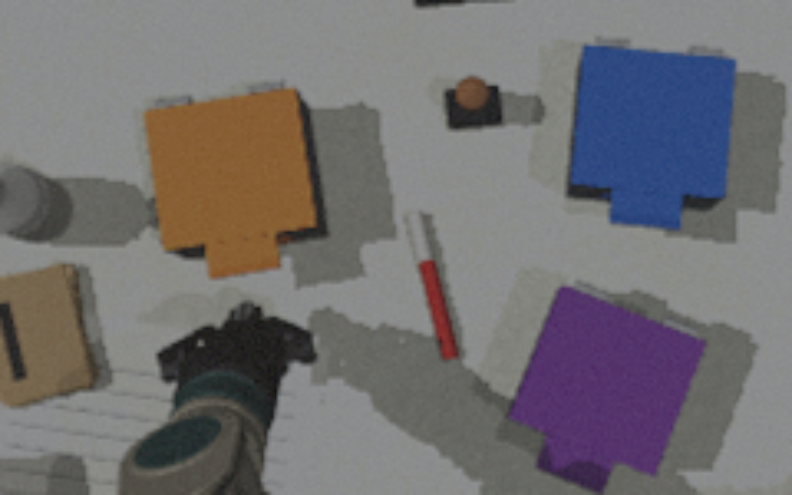

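The fingertip is at about (245,310) in the top zoom, in front of the orange tab end at (245,275) and lined up with it. The gap is roughly 2 cm. I'll go under it.

Request:
move_arm(commands=[[0,-0.5,1.1,0,0,0],[0,-0.5,1.2,0,0,0],[0,0.6,0.3,0,0,0],[0,0.6,0.3,0,0,0],[0,0.6,0.3,0,0,0],[0,0.7,0.3,0,0,0],[0,0,0,0,0,0]])

```text
time_s: 10.0
eef_pos: [0.4439, 0.1832, 0.0473]
orientation: [0.643, 0.728, 0.177, 0.156]
contact_force: [1.0, 0.3, 0.2]
width: -0.001
```

```bash
python3 - <<'E'
from h import *
import cv2
im=cv2.cvtColor(optics.camera("side"),4);cv2.imwrite("pics/side8.png",cv2.resize(im[180:330,200:440],None,fx=3.3,fy=3.3))
o=bot.get_obs();print(o["time_s"],np.round(o["eef_pos"],4),np.round(o["joint_pos"],3),o["contact_force"],R.from_quat(o["orientation"]).as_matrix().round(3)[:,2])
p=plan([(arc(a),TQ,.9) for a in np.arange(-.2,1.76,.15)])
print(p[0],p[1].as_matrix().round(3)[:,2],arc(-.2))
E
```

```text
10.05 [0.4425 0.1829 0.0465] [ 0.308 -0.015 -0.935  0.184 -0.083  0.164] [ 0.30569866 -0.1005748   0.91604893] [ 0.453  0.057 -0.89 ]
[[-0.1,0.7,-0.4,0,0,0],[0,0.2,-0.6,0,0,0],[0,0.2,-0.7,0,0,0],[0,0.3,-0.6,0,0,0],[0,0.3,-0.6,0,0,0],[0,0.3,-0.6,0,0,0],[0,0.4,-0.6,0,0,0],[0,0.4,-0.5,0,0,0]]
[[0,0.4,-0.6,0,0,0],[0,0.4,-0.5,0,0,0],[0,0.5,-0.5,0,0,0],[0,0.5,-0.5,0,0,0],[0,0.4,-0.4,0,0,0],[0,0.6,-0.4,0,0,0],[0,0.5,-0.4,0,0,0],[0,0.6,-0.4,0,0,0]]
[[0,0.6,-0.3,0,0,0],[0,0.6,-0.3,0,0,0],[0,0.6,-0.3,0,0,0],[0,0.6,-0.2,0,0,0],[0,0.7,-0.2,0,0,0],[0,0.6,-0.3,0,0,0],[0,0.7,-0.1,0,0,0],[0,0.7,-0.1,0,0,0]]
[[0,0.6,-0.1,0,0,0],[0,0.7,0,0,0,0],[0,0.7,0,0,0,0],[0,0.6,-0.1,0,0,0],[0,0.7,0.1,0,0,0],[0,0.7,0.1,0,0,0],[0,0.6,0.1,0,0,0],[0,0.7,0.2,0,0,0]]
[[0,0.6,0.2,0,0,0],[0,0.7,0.2,0,0,0],[0,0.6,0.3,0,0,0],[0,0.6,0.2,0,0,0],[0,0.6,0.3,0,0,0],[0,0.6,0.4,0,0,0],[0,0.6,0.3,0,0,0],[0,0.5,0.4,0,0,0]]
[0.60191008 0.20166003 0.21328192] [ 0.453  0.057 -0.89 ] [0.44683219 0.18226167 0.05367964]
```

View pics/side8.png

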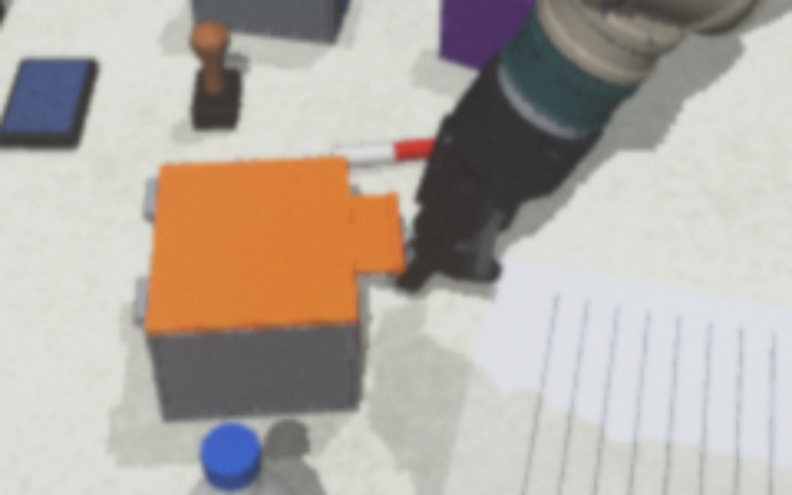

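The fingertip at (405,285) is partly under the tab end, with no contact force. Starting the lift.

Request:
move_arm(commands=[[0,0.7,-0.4,0,0,0],[0,0.2,-0.6,0,0,0],[0,0.2,-0.7,0,0,0],[0,0.3,-0.6,0,0,0],[0,0.3,-0.6,0,0,0],[0,0.3,-0.6,0,0,0],[0,0.4,-0.6,0,0,0],[0,0.4,-0.5,0,0,0]])

```text
time_s: 10.72
eef_pos: [0.4434, 0.1828, 0.0991]
orientation: [0.643, 0.729, 0.175, 0.154]
contact_force: [-1.1, -0.1, -0.6]
width: 0.0
```

```bash
python3 - <<'E'
from h import *
import cv2
im=cv2.cvtColor(optics.camera("side"),4);cv2.imwrite("pics/side9.png",cv2.resize(im[180:330,200:440],None,fx=3.3,fy=3.3))
o=bot.get_obs();print(o["time_s"],np.round(o["eef_pos"],4),np.round(o["joint_pos"],3),o["contact_force"])
E
```

```text
10.7667 [0.4442 0.1831 0.1002] [ 0.306 -0.121 -0.87   0.357 -0.082  0.162] [-5.39395892 -0.74230171  1.50193853]
```

View pics/side9.png

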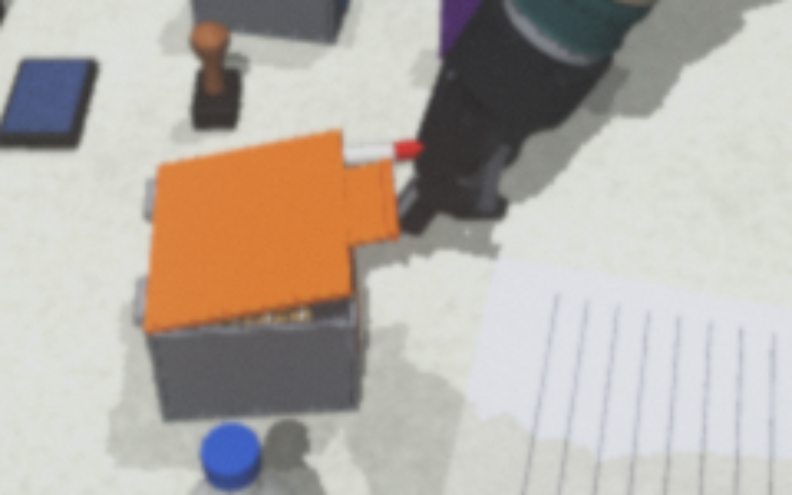

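The lid is riding up on the finger, at roughly 15°. Continuing along the arc.

```bash
python3 - <<'E'
from h import *
print(arc(.15),arc(.2))
p=plan([(arc(a),TQ,.9) for a in np.arange(.25,1.3,.15)])
E
```

```text
[0.44566585 0.18211846 0.10067415] [0.44683219 0.18226167 0.10732036]
[[-0.1,0.5,-0.5,0,0,0],[0,0.5,-0.5,0,0,0],[0,0.5,-0.5,0,0,0],[0,0.5,-0.5,0,0,0],[0,0.4,-0.5,0,0,0],[0,0.6,-0.4,0,0,0],[0,0.5,-0.4,0,0,0],[0,0.6,-0.3,0,0,0]]
[[0,0.6,-0.3,0,0,0],[0,0.6,-0.3,0,0,0],[0,0.6,-0.4,0,0,0],[0,0.6,-0.2,0,0,0],[0,0.6,-0.2,0,0,0],[0,0.7,-0.2,0,0,0],[0,0.7,-0.1,0,0,0],[0,0.6,-0.1,0,0,0]]
[[0,0.7,-0.2,0,0,0],[0,0.7,0,0,0,0],[0,0.6,0,0,0,0],[0,0.7,0,0,0,0],[0,0.7,0.1,0,0,0],[0,0.7,0.1,0,0,0],[0,0.6,0.1,0,0,0]]
```

Request:
move_arm(commands=[[0,0.5,-0.5,0,0,0],[0,0.5,-0.5,0,0,0],[0,0.5,-0.5,0,0,0],[0,0.5,-0.5,0,0,0],[0,0.4,-0.5,0,0,0],[0,0.6,-0.4,0,0,0],[0,0.5,-0.4,0,0,0],[0,0.6,-0.3,0,0,0]])

```text
time_s: 11.43
eef_pos: [0.465, 0.1855, 0.1505]
orientation: [0.643, 0.729, 0.176, 0.155]
contact_force: [-1.0, 0.6, 0.4]
width: -0.003
```

Request:
move_arm(commands=[[0,0.6,-0.3,0,0,0],[0,0.6,-0.3,0,0,0],[0,0.6,-0.4,0,0,0],[0,0.6,-0.2,0,0,0]])

```text
time_s: 11.77
eef_pos: [0.4805, 0.1874, 0.1717]
orientation: [0.643, 0.729, 0.175, 0.155]
contact_force: [-1.6, -0.8, -0.7]
width: -0.0
```

```bash
python3 - <<'E'
from h import *
import cv2
im=cv2.cvtColor(optics.camera("side"),4);cv2.imwrite("pics/side10.png",cv2.resize(im[130:330,160:440],None,fx=2.8,fy=2.8))
o=bot.get_obs();print(o["time_s"],np.round(o["eef_pos"],4),np.round(o["joint_pos"],3),o["contact_force"])
print(arc(.7),arc(.8))
p=plan([(arc(a),TQ,.9) for a in np.arange(.9,1.76,.15)])
E
```

```text
11.8167 [0.4823 0.1878 0.1732] [ 0.288 -0.155 -0.715  0.542 -0.075  0.147] [ 1.31889597 -0.3351543   1.37021892]
[0.47567091 0.18580262 0.16746939] [0.48480064 0.18692361 0.17734307]
[[0,0.6,-0.2,0,0,0],[-0.1,0.6,-0.2,0,0,0],[0,0.5,-0.2,0,0,0],[0,0.7,-0.1,0,0,0],[0,0.7,-0.1,0,0,0],[0,0.6,0,0,0,0],[0,0.7,0,0,0,0],[0,0.7,0,0,0,0]]
[[0,0.6,0,0,0,0],[0,0.7,0.1,0,0,0],[0,0.7,0.1,0,0,0],[0,0.6,0.2,0,0,0],[0,0.6,0.2,0,0,0],[0,0.7,0.2,0,0,0],[0,0.6,0.2,0,0,0],[0,0.6,0.3,0,0,0]]
[[0,0.6,0.3,0,0,0],[0,0.6,0.4,0,0,0]]
```

View pics/side10.png

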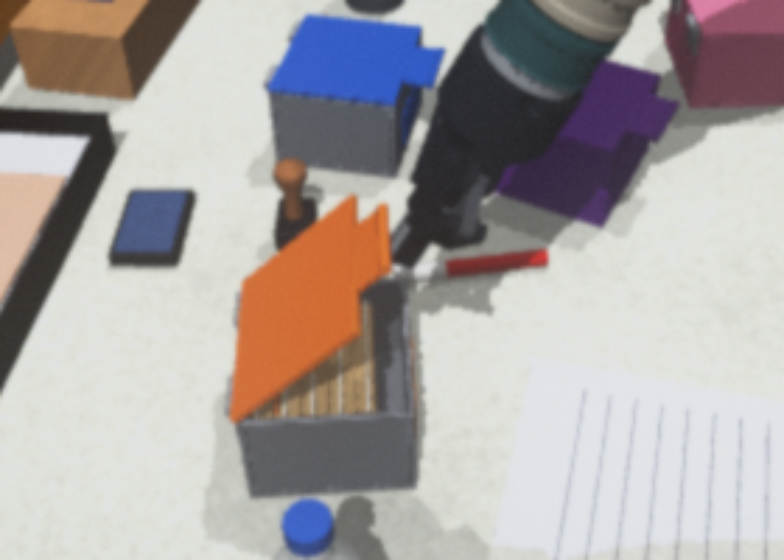

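The lid is at about 45–50°, with the finger against the underside of the tab end. I'll keep a bit more overlap by following a slightly smaller arc radius.

```bash
python3 - <<'E'
from h import *
p=plan([(arc(a,.125),TQ,.9) for a in np.arange(.95,1.82,.15)])
print(p[0])
E
```

```text
[[0,0.8,0.1,0,0,0],[-0.1,0.9,0.1,0,0,0],[0,0.8,0.1,0,0,0],[0,0.6,0,0,0,0],[0,0.6,-0.1,0,0,0],[0,0.7,0,0,0,0],[0,0.6,0,0,0,0],[0,0.6,0.1,0,0,0]]
[[0,0.7,0,0,0,0],[0,0.6,0.1,0,0,0],[0,0.6,0.2,0,0,0],[0,0.6,0.1,0,0,0],[0,0.6,0.2,0,0,0],[0,0.6,0.3,0,0,0],[0,0.5,0.2,0,0,0],[0,0.5,0.3,0,0,0]]
[[0,0.6,0.3,0,0,0],[0,0.5,0.4,0,0,0]]
[0.5939323  0.20066704 0.20404115]
```

Request:
move_arm(commands=[[0,0.8,0.1,0,0,0],[0,0.9,0.1,0,0,0],[0,0.8,0.1,0,0,0],[0,0.6,0,0,0,0],[0,0.6,-0.1,0,0,0],[0,0.7,0,0,0,0],[0,0.6,0,0,0,0],[0,0.6,0.1,0,0,0]])

```text
time_s: 12.48
eef_pos: [0.5315, 0.1938, 0.1942]
orientation: [0.643, 0.729, 0.175, 0.155]
contact_force: [-0.8, -0.2, 0.6]
width: -0.001
```

Request:
move_arm(commands=[[0,0.7,0,0,0,0],[0,0.6,0.1,0,0,0],[0,0.6,0.2,0,0,0],[0,0.6,0.1,0,0,0]])

```text
time_s: 12.82
eef_pos: [0.5552, 0.1968, 0.2014]
orientation: [0.644, 0.729, 0.175, 0.154]
contact_force: [-1.1, -0.0, -0.3]
width: -0.0
```

```bash
python3 - <<'E'
from h import *
import cv2
im=cv2.cvtColor(optics.camera("side"),4);cv2.imwrite("pics/side11.png",cv2.resize(im[130:330,160:440],None,fx=2.8,fy=2.8))
o=bot.get_obs();print(o["time_s"],np.round(o["eef_pos"],4),np.round(o["joint_pos"],3),o["contact_force"])
p=plan([(arc(a,.125),TQ,.9) for a in np.arange(1.55,1.86,.1)])
E
```

```text
12.8667 [0.5567 0.197  0.2024] [ 0.261 -0.045 -0.551  0.596 -0.062  0.122] [1.07893147 0.73127789 0.73726104]
[[0,0.6,0.2,0,0,0],[-0.1,0.6,0.2,0,0,0],[0,0.6,0.2,0,0,0],[0,0.6,0.3,0,0,0],[0,0.5,0.3,0,0,0],[0,0.5,0.3,0,0,0],[0,0.5,0.4,0,0,0],[0,0.5,0.4,0,0,0]]
[[0,0.5,0.4,0,0,0]]
```

View pics/side11.png

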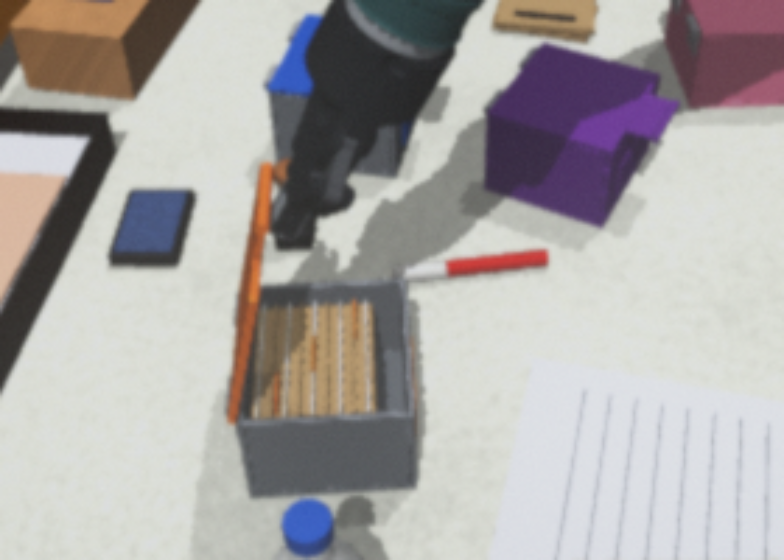

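The lid is at about 80–85°. Pushing it gently past upright.

Request:
move_arm(commands=[[0,0.6,0.2,0,0,0],[0,0.6,0.2,0,0,0],[0,0.6,0.2,0,0,0],[0,0.6,0.3,0,0,0],[0,0.5,0.3,0,0,0],[0,0.5,0.3,0,0,0],[0,0.5,0.4,0,0,0],[0,0,0,0,0,0]])

```text
time_s: 13.53
eef_pos: [0.5989, 0.2022, 0.2021]
orientation: [0.644, 0.729, 0.175, 0.155]
contact_force: [-0.3, 0.2, -0.9]
width: 0.001
```

```bash
python3 - <<'E'
from h import *
import cv2
im=cv2.cvtColor(optics.camera("side"),4);cv2.imwrite("pics/side12.png",cv2.resize(im[130:330,160:440],None,fx=2.8,fy=2.8))
o=bot.get_obs();print(o["time_s"],np.round(o["eef_pos"],4),np.round(o["joint_pos"],3),o["contact_force"])
E
```

```text
13.5833 [0.5982 0.2021 0.2019] [ 0.25   0.031 -0.476  0.597 -0.057  0.112] [-0.04150192 -0.88589711 -0.10988478]
```

View pics/side12.png

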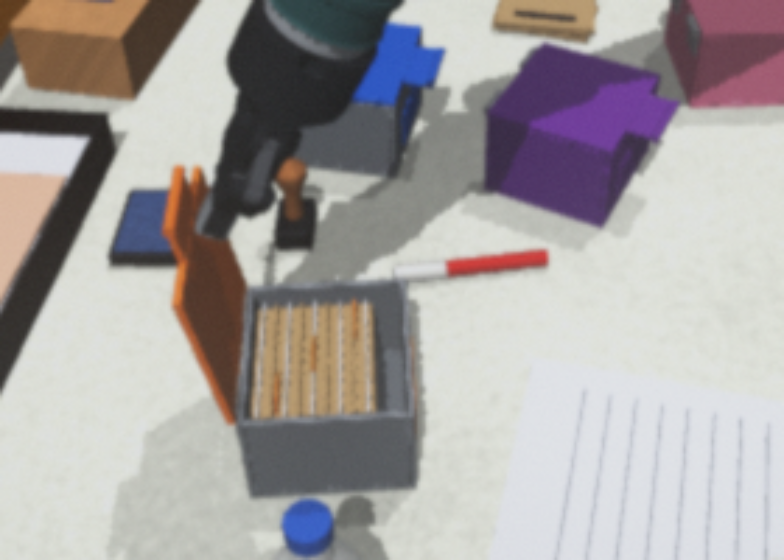

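The lid is past upright and leaning back. I'll retract backwards and up.

Request:
move_arm(commands=[[0,-1,-0.3,0,0,0],[0,-1.5,-0.5,0,0,0],[0,-2,-1,0,0,0],[0,-2,-1.5,0,0,0],[0,-2,-1.5,0,0,0],[0,-2,-2,0,0,0],[0,-1,-1,0,0,0],[0,0,0,0,0,0]])

```text
time_s: 14.25
eef_pos: [0.4573, 0.1846, 0.2192]
orientation: [0.643, 0.729, 0.175, 0.154]
contact_force: [-0.0, -0.3, 0.9]
width: 0.001
```

Request:
move_arm(commands=[[-1,-1,-1,0,0,0],[-2,-1,-1,0,0,0],[-2,-1,-1,0,0,0],[-1,0,0,0,0,0],[0,0,0,0,0,0],[0,0,0,0,0,0],[0,0,0,0,0,0],[0,0,0,0,0,0]])

```text
time_s: 14.92
eef_pos: [0.4284, 0.121, 0.2323]
orientation: [0.643, 0.729, 0.175, 0.154]
contact_force: [1.1, 1.1, 0.6]
width: 0.0
```

```bash
python3 - <<'E'
from h import *
import cv2
A={}
for c in("side","top"):
    A[c]=optics.camera(c);cv2.imwrite(f"pics/{c}13.png",cv2.cvtColor(A[c],4))
    for t in ("blue_tab","orange_tab","orange_hinge"):
        print(c,t,[(round(r["conf"],2),(np.array(r["xy"])*[640,400]).round(1).tolist()) for r in spotter.mark_of(c,t)][:3])
o=bot.get_obs();print(o["time_s"],np.round(o["eef_pos"],4),o["contact_force"])
E
```

```text
side blue_tab [(0.73, [399.7, 173.5]), (0.63, [318.8, 159.7]), (0.57, [452.6, 128.9])]
side orange_tab [(0.64, [201.3, 207.3])]
side orange_hinge [(0.89, [247.8, 254.2])]
top blue_tab [(0.75, [424.0, 332.0]), (0.69, [340.0, 270.1]), (0.68, [365.0, 190.1])]
top orange_tab [(0.75, [219.2, 112.0]), (0.41, [244.4, 177.0])]
top orange_hinge [(0.96, [235.8, 151.6])]
15.3167 [0.4282 0.1206 0.2325] [-0.00626226 -0.0823124   0.15109227]
```

View pics/side13.png

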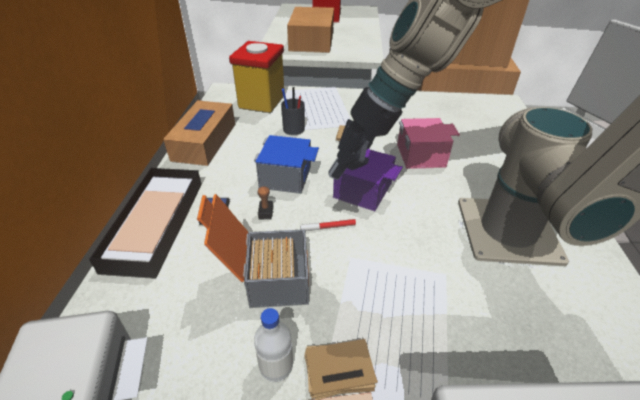

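View pics/top13.png

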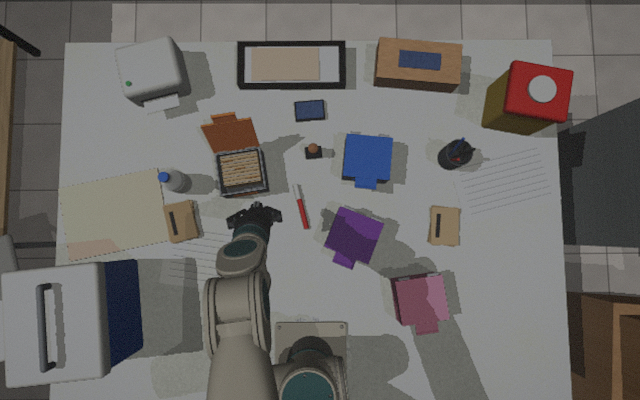

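In both views orange stands open, with its tab at (201,207) side and (219,112) top, and blue is flat shut. The stamp, ink pad, marker and other loose items have not moved. One numeric check, then I'll hand in.

```bash
python3 - <<'E'
from h import *
from cell import finish_job
ot,oh,bt=tri((201.3,207.3),(219.2,112)),tri((247.8,254.2),(235.8,151.6)),tri((318.8,159.7),(365,190.1))
d=ot-oh;print(ot.round(3),oh.round(3),"orange angle",np.arctan2(d[2],-(d@F)),"blue tab",bt.round(3))
print(finish_job())
E
```

```text
[0.655 0.217 0.225] [0.586 0.203 0.092] orange angle 2.052583910639556 blue tab [ 0.476 -0.158  0.071]
the job is handed in; nothing more can be done
None
```

The changeover is done and handed in at about 15.4 s on the robot's clock, against the 61 s limit. I pushed the open blue lid from behind with the closed fingertips until it tipped forward and fell shut. Then I slipped the fingertip under the orange tab, lifted the lid along its arc past upright and backed off. The robot was touching nothing at hand-in.

- **Orange lid:** the last pictures show it standing open by itself. The measured angle is about 2.05 rad, which matches the 2.0 rad stop within error.
- **Blue lid:** it lies flat in both camera views. Its tab measured 0.071 m high instead of the expected 0.088 m. I take that as detection error, since a shut lid cannot sit lower, but I did not re-measure it.
- **Other things on the desk:** the stamp, ink pad, marker, bottle, cup and booklets look unmoved in the pictures.
- **Forces and joints:** the highest wrist reading I saw was about 5.5 N. Joint 3 came within 0.01 rad of its range limit while I lined up under the orange tab, so I reduced the tilt to 27° there.

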